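Clear the cooker lid and lock its collar

TASK

Somebody has left the wooden pepper mill standing on the lid of the cooker, in the way of the lock collar. Stand the mill upright on the chopping board, setting it down gently, then turn the collar counter-clockwise until its pointer is at the padlock mark, and leave it there. Do not knock the mill over, and do not shift or tip the bottles, jar, tin, onion or garlic standing round about.

Things in the scene. Friction and masses are not known exactly. Their poses are not given: they have to be found in the camera images.
- cooker: round electric cooker, fixed to the worktop: steel body 188 mm in diameter, black flange 248 mm in diameter at 86 to 95.5 mm height. Origin: centre of its underside, z up; its +x points from the axis to the padlock mark. Low side handles at its +y and -y under the flange. White raised marks on the flange tell the collar's positions
- lid_center (a point): centre of the fixed lid's flat steel top (134 mm in diameter), on the collar's axis, 114 mm above the worktop. A black valve 18 mm in diameter and 12 mm high stands on the lid at (-40, 12) mm in the cooker's frame
- locked_mark (a point): the padlock mark (locked) on the flange, 110 mm from the axis, 96.5 mm above the worktop. Clockwise of it by 1.4 rad is the open mark (a small ring), counter-clockwise by 0.6 rad the steam release mark (three short bars)
- collar (a joint): angle of the grey captive lock collar about the cooker's vertical axis, rad, growing counter-clockwise from above: 0 = pointer at the padlock (locked), negative = not yet locked, 0.6 = at steam release (too far). Stops at -2.1 and 0.8, none at 0. Dry friction of about 0.22 N m (3 N at a lug): it stays where left
- lug0 (a point): lug 0 of the collar, at the angle of the joint from the cooker's +x: centre of its top, 147 mm above the worktop. The collar is a ring 190 mm in diameter round the lid, its top at 110.5 mm, with three upright round lugs 18 mm in diameter, 81 mm from the axis. The pointer, a small beak, is on the rim outside lug 0; white lines run on the beak and over that lug
- lug1 (a point): centre of the top of lug 1, 120 degrees counter-clockwise of lug 0
- lug2 (a point): centre of the top of lug 2, 240 degrees counter-clockwise of lug 0
- pepper_mill: turned wooden pepper mill, 150 mm high, loose, 0.13 to 0.27 kg; body 58 mm in diameter up to 108 mm, head 50 mm in diameter from 109 to 139 mm above its foot, a metal knob of 12 mm on top. It starts upright on the lid about 47 mm off the axis, its edge overhanging the collar in the way of a lug. Origin: centre of its underside, z up; the head does not turn
- board: wooden chopping board, fixed, 180 mm along its x, 260 mm along its y, 21 mm thick. Origin: centre of its underside; the top is 21 mm above the worktop
- tin: tin, 58 mm in diameter, 72 mm high, loose, standing on the board. Origin: centre of its underside
- onion: red onion, 66 mm in diameter, 70 mm high, loose, standing on the board. Origin: centre of its underside
- walnut_oil: slim clear bottle with brown oil, a pale label and a black cap, 60 mm in diameter, 269 mm high, loose, on the worktop close to the cooker. Origin: centre of its underside
- olive_oil: slim green bottle with a green cap, 58 mm in diameter, 204 mm high, loose, on the worktop close to the cooker. Origin: centre of its underside
- spice_jar: spice jar with a green lid, 46 mm in diameter, 106 mm high, loose, on the worktop close to the cooker. Origin: centre of its underside
- garlic: garlic bulb, 46 mm in diameter and high, loose, standing on the board between the tin and the onion. Origin: centre of its underside
Not all that is in view belongs to the job. Leave any blue or turquoise look-alike of the pepper_mill alone.

How it is judged:
By the outcome, as a careful person would: the job done as asked, in the order asked, and still so for the second after the job is handed in, with the robot touching nothing.
It also fails if it takes over 69 s, if anything falls off the work surface, if the arm or the gripper's body presses on something with over 40 N, if the wrist force passes 120 N, or if a joint passes its speed limit or range.

ROBOT

A 6-joint arm with a two-finger parallel gripper is mounted at the origin on a cart in front of the work surface, level with it; the furniture and walls round the work are solid. World frame = base frame: x ahead of the robot, y to its left, z up, the work surface at z = 0. Lengths are in mm, angles in rad, forces in N, time in s.
With the tool pointing down it reaches from about 225 to 725 mm from the base axis. Payload 3.1 kg.
Tool frame: the origin (TCP) lies on the centre line of the jaws, within the pads' length; the fingertips stand 11 mm ahead of it and the grasp point (between the pads) lies 8 mm behind it; z points along the fingers, y is the line along which they close (so a half turn about z gives the same grasp; the last joint's range is limited). The gripper opens to 85 mm and grips with 20 to 120 N. Pads are 22 mm wide; open, the fingers measure 114 mm over their backs; the gripper's body (76 mm by 85 mm) begins 54 mm behind the grasp point. The pads swing forward as they close: fully open they stand 13 mm farther back than shut.
Start: joints at [0.993, 0.048, 0.099, 1.622, 0, 1.443], TCP at [228.268, 472.77, 242.312] pointing down, gripper open.
Joint ranges: [-2.91, 2.91], [-0.99, 1.94], [-1.21, 1.42], [-2.12, 2.29], [-1.49, 1.47], [-3.14, 3.14]. Speed limits (rad/s): [2.79, 2.79, 3.14, 3.14, 3.14, 3.14].

INTERFACE

Orientations are given as a unit quaternion [x, y, z, w].
In Python, from plant import * gives the robot as it stands. Calls block until the motion is done:
- move_ptp(position, orientation): joint-space move of the TCP to a pose.
- line_to(position, speed=150, ori=None): straight line of the TCP; ori=None keeps the orientation; speed is the mean speed in mm/s.
- move_joints(angles): joint-space move.
- move_gripper(opening): opening from 0.0 (shut) to 1.0 (fully open); the grip force is fixed at half the most; returns when the fingers have stopped.
- hold(seconds).
- solve_ik(position, orientation): joint angles nearest the present ones, or None.
- grab_frame(name): name is "side" or "top"; returns a dict with "img" (420x560x3 uint8, blue, green, red), "fx", "fy", "cx", "cy" (pixels), "view" (4x4, takes a point from world to camera coordinates). Camera axes: x right, y down, z forward; pixel columns grow to the right and rows downward; lengths in mm; the calibration is good to about 2 mm. A picture is of the moment at which its call begins. There is no depth.
A pose or a line that the arm cannot do raises MotionError and nothing moves.
- hand_in(): hands the job in; it is judged then, once.
Readings, each from a call of its own:
- current_time_s(): time.
- current_qpos(): joint angles.
- current_joint_vel(): joint speeds.
- current_joint_efforts(): joint torques, N m.
- current_ee_pos(): TCP position.
- current_ee_rot(): TCP orientation.
- current_force(): force on the tool from outside, world axes, zero at the start.
- current_moment(): the same for the moment, N m.
- current_width(): opening from 0.0 (shut) to 1.0 (fully open).
- current_gripper_force(): force on a finger pad.
Only numpy, scipy, OpenCV 4.12 (cv2) and the standard library are available. Lean on these libraries where they do the work, as an engineer would, in place of code of your own. Each camera call takes 0.05 s, during which the arm holds its last target. There are 200 camera calls.

## Working session

There is one attempt and no reset: what is moved stays moved. The work goes in short steps, each a Python script; the robot and the scene stay as the last script left them, time stands still between calls to the robot, and variables do not carry over. Pictures are saved under pics/ and viewed, at most 10 in all, crops included, and the job is handed in when it is done.

```bash
mkdir -p pics; ls; python3 - <<'E'
from plant import *
import cv2,numpy as np
for n in("side","top"):
    f=grab_frame(n); cv2.imwrite(f"pics/{n}0.png",f["img"]); np.save(n+"0.npy",f,allow_pickle=True)
    print(n,f["fx"],f["fy"],f["cx"],f["cy"]);print(np.round(f["view"],4).tolist())
print(current_time_s(),current_ee_rot(),current_width())
E
```

```text
pics
side 408.3115771475999 408.3115771475999 283.0647467516288 215.3180521679132
[[0.9817, -0.1905, 0.0058, -549.1907], [-0.124, -0.6617, -0.7394, 142.6199], [0.1447, 0.7251, -0.6732, 1167.1181], [0.0, 0.0, 0.0, 1.0]]
top 497.19252840631 497.19252840631 276.2127928572548 208.77193088303542
[[0.0233, -0.9997, 0.0001, -29.9777], [-0.9806, -0.0229, -0.1949, 540.4501], [0.1949, 0.0044, -0.9808, 1213.0874], [0.0, 0.0, 0.0, 1.0]]
0.1 [ 2.22995242e-01  9.74818913e-01 -1.03496225e-03 -3.69918473e-04] 0.9975837157066708
```

View pics/side0.png

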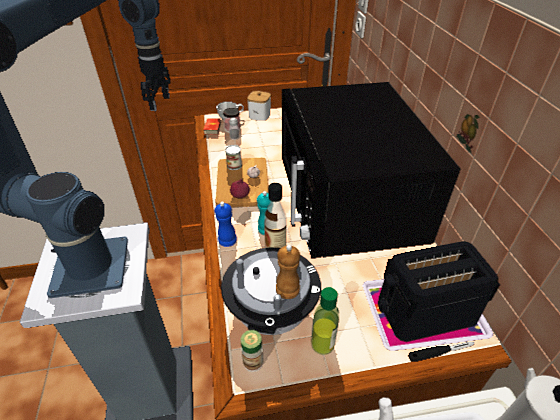

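View pics/top0.png

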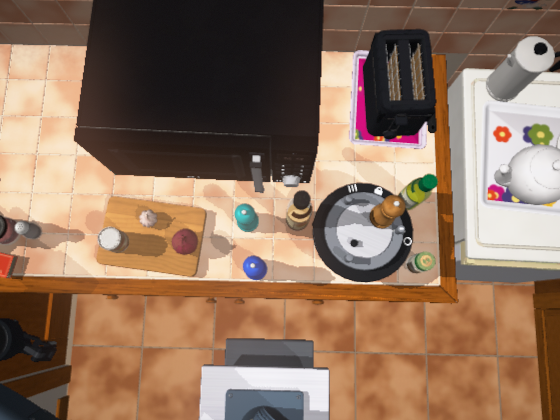

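The side view shows the mill on the lid at (288,270), with the cooker centred near (270,285). In the top view the cooker is near (362,232), with the padlock at (379,190), the bars at (352,188) and the ring at (407,241). The board is near (150,237). I'll enlarge these areas.

```bash
python3 - <<'E'
import cv2
t=cv2.imread("pics/top0.png");s=cv2.imread("pics/side0.png")
R=lambda i,x,y,w,h,k:cv2.resize(i[y:y+h,x:x+w],None,fx=k,fy=k,interpolation=cv2.INTER_CUBIC)
cv2.imwrite("pics/c1.png",R(t,300,170,150,120,5))
cv2.imwrite("pics/c2.png",R(s,200,225,160,120,5))
cv2.imwrite("pics/c3.png",cv2.hconcat([R(t,85,185,130,100,3),R(s,205,135,100,75,4)]) )if 0 else None
cv2.imwrite("pics/c3.png",cv2.vconcat([R(t,85,190,200,90,4),R(s,195,135,100,75,4)[:0] if 0 else cv2.copyMakeBorder(R(s,205,140,75,75,3),0,0,0,575,cv2.BORDER_CONSTANT)]))
E
```

```text
(no output)
```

View pics/c1.png

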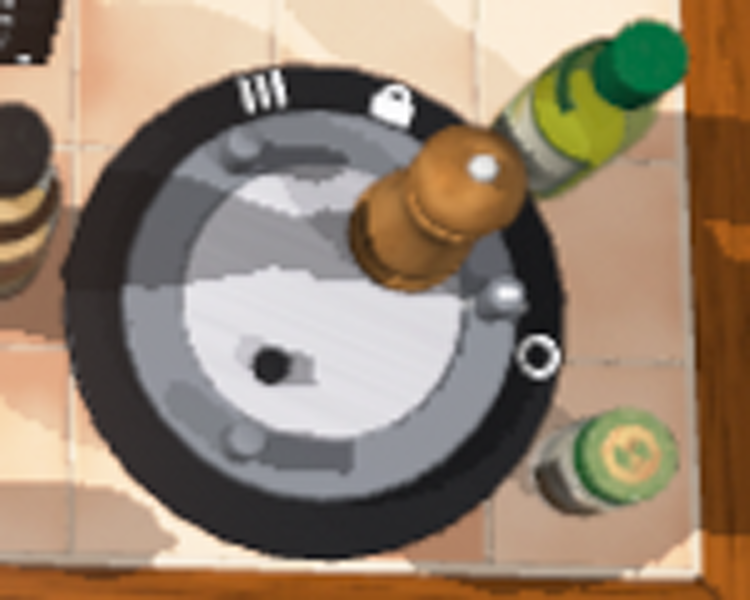

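View pics/c2.png

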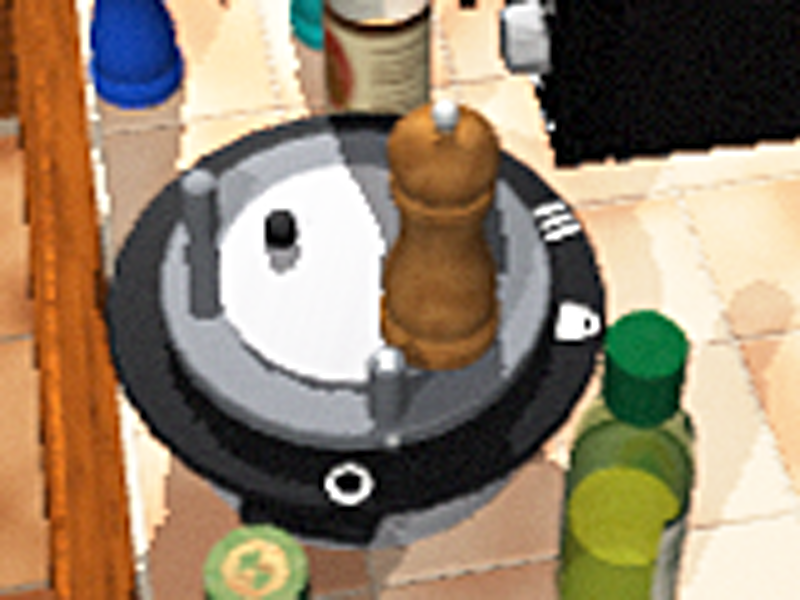

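View pics/c3.png

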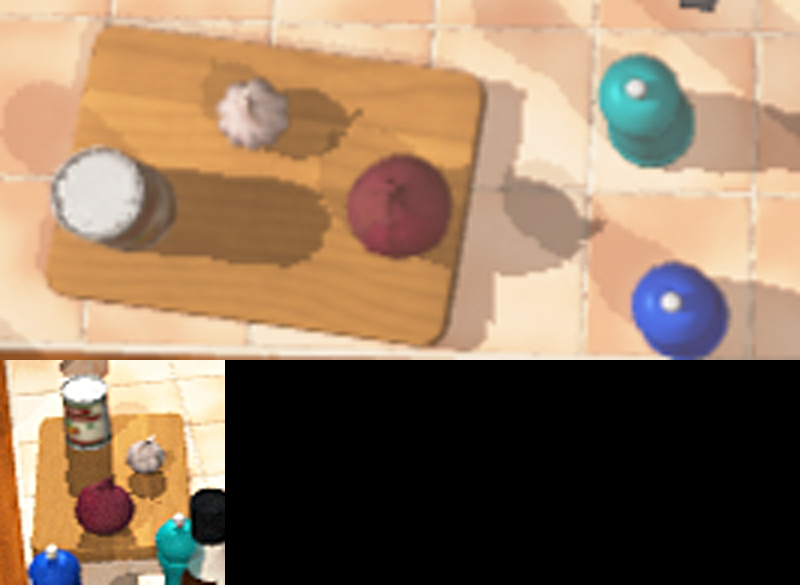

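```bash
cat > h.py <<'E'
import numpy as np
C={n:np.load(n+"0.npy",allow_pickle=True).item() for n in("side","top")}
def ray(n,p):
    f=C[n];V=np.array(f["view"]);d=np.array([(p[0]-f["cx"])/f["fx"],(p[1]-f["cy"])/f["fy"],1])
    d=V[:3,:3].T@d;return -V[:3,:3].T@V[:3,3],d/np.linalg.norm(d)
def onz(n,p,z): o,d=ray(n,p);return o+d*(z-o[2])/d[2]
def tri(pt,ps):
    A=np.zeros((3,3));b=np.zeros(3);L=[ray("top",pt),ray("side",ps)]
    for o,d in L: P=np.eye(3)-np.outer(d,d);A+=P;b+=P@o
    x=np.linalg.solve(A,b);return x,[np.linalg.norm((np.eye(3)-np.outer(d,d))@(x-o)) for o,d in L][0]
def proj(n,X):
    f=C[n];V=np.array(f["view"]);c=V[:3,:3]@np.asarray(X,float)+V[:3,3];return np.array([f["fx"]*c[0]/c[2]+f["cx"],f["fy"]*c[1]/c[2]+f["cy"]])
cr=lambda u,k,ox,oy:((u[0]+.5)/k-.5+ox,(u[1]+.5)/k-.5+oy)
T=lambda *u:cr(u,5,300,170)
S=lambda *u:cr(u,5,200,225)
TB=lambda *u:cr(u,4,85,190)
SB=lambda *u:cr((u[0],u[1]-360),3,205,140)
E
python3 - <<'E'
from h import *
np.set_printoptions(precision=1,suppress=True)
for n,a,b in [("padlock",T(393,106),S(575,322)),("ring",T(538,356),S(349,484)),("bars",T(262,91),S(557,222)),("lug0",T(507,292),S(387,358)),("lug2",T(242,435),S(198,183)),
 ("knob",T(484,167),S(446,106)),("valve",T(270,362),S(281,215)),("oliveCap",T(652,52),S(648,335)),("spice",T(630,455),S(255,565)),
 ("tinTop",TB(98,193),SB(86,388)),("garlic",TB(255,112),SB(146,455)),("onion",TB(400,207),SB(104,508)),("walnutcap",(301,198),(275,188)),("teal knob",TB(636,88),SB(180,518)),("blueknob",TB(671,301),SB(53,550))]: print(n,*tri(a,b))
print("board corners z21",[onz("top",p,21)[:2] for p in (TB(94,22),TB(488,72),TB(441,349),TB(43,288))])
print([onz("side",p,21)[:2] for p in (SB(38,415),SB(186,413),SB(33,560))])
print("flange ellipse edges", [onz("top",T(*p),95.5)[:2] for p in((65,275),(562,300),(290,63),(325,558))])
print("lid edges", [onz("top",T(*p),114)[:2] for p in((185,290),(462,310),(320,438))], "lug1@147",onz("top",T(242,146),147))
print("mill foot left/right side-view bottom", onz("side",S(437,367),114), onz("top",T(395,288),114))
E
```

```text
padlock [ 584.6 -269.5   93.5] 0.18544145455499114
ring [ 461.4 -338.2   92.6] 0.2761522581385656
bars [ 591.4 -204.9   91.5] 0.3971820172286991
lug0 [ 484.1 -310.9  144.8] 0.3460109125112116
lug2 [ 413.8 -187.3  139.7] 0.6036693785319919
knob [ 517.6 -272.9  262.9] 0.2266053312744954
valve [ 451.  -202.7  125.2] 0.24375035971621642
oliveCap [ 585.2 -364.   205.8] 0.136309553739624
spice [ 413.4 -377.9  103.9] 0.5703157407718403
tinTop [452.9 389.7  87.7] 0.9451454910953039
garlic [512.8 310.2  39.1] 0.18575400329085995
onion [452.8 212.4  45.2] 0.33363296898905564
walnutcap [524.1 -70.6 260.2] 0.37168116641917176
teal knob [514.9  58.9 143.9] 0.6039429594075515
blueknob [390.2  34.2 143.6] 0.5290371881190269
board corners z21 [array([573.6, 425.1]), array([546.2, 164.7]), array([366. , 185.5]), array([398.7, 442.2])]
[array([394.2, 443. ]), array([576.7, 413.7]), array([368.5, 167.1])]
flange ellipse edges [array([ 495.2, -107.4]), array([ 488.5, -350. ]), array([ 604.7, -218.3]), array([ 361. , -232.9])]
lid edges [array([ 486.2, -163.8]), array([ 479.6, -296.8]), array([ 416.5, -228. ])] lug1@147 [ 550.4 -186.9  147. ]
mill foot left/right side-view bottom [ 510.3 -297.7  114. ] [ 489.5 -264.8  114. ]
```

```bash
cat >> h.py <<'E'
from scipy.spatial.transform import Rotation as Ro
def down(a): # tool pointing down, y axis along world angle a
    y=np.array([np.cos(a),np.sin(a),0]);z=np.array([0,0,-1.]);return Ro.from_matrix(np.c_[np.cross(y,z),y,z]).as_quat()
E
python3 - <<'E'
from h import *
from plant import *
import cv2
t=C["top"]["img"].copy();s=C["side"]["img"].copy()
K=5;out=[]
for n,i,ox,oy in(("top",t,360,180),("side",s,255,230)):
    im=cv2.resize(i[oy:oy+90,ox:ox+75],None,fx=K,fy=K,interpolation=cv2.INTER_CUBIC)
    for (x,y),c in(((517.5,-272.5),(255,255,0)),((514,-267),(0,255,0))):
        for z,r in((114,29),(238,25),(258,6)):
            P=np.array([(proj(n,(x+r*np.cos(a),y+r*np.sin(a),z))-[ox,oy]+.5)*K for a in np.linspace(0,6.28,40)]).astype(np.int32)
            cv2.polylines(im,[P],True,c,1)
    out.append(im)
cv2.imwrite("pics/ov.png",cv2.hconcat(out))
q0=current_qpos()
for a in np.arange(0,3.1,.39):
  r=[]
  for p in((517,-272,230),(517,-272,410),(436,-250,410),(436,301,410),(436,301,140)):
    q=solve_ik(p,down(a)); r.append(None if q is None else round(float(q[5]),2))
  print(round(a,2),r)
for a in(2.63,3.2,3.81):
  for b in (np.pi/2,-np.pi/2):
    q=solve_ik((483+81*np.cos(a),-229+81*np.sin(a),132),down(a+b));print(a,b,None if q is None else np.round(q,2))
E
```

```text
0.0 [0.97, 0.97, 0.92, 2.05, 2.05]
0.39 [0.58, 0.58, 0.53, 1.66, 1.66]
0.78 [0.19, 0.19, 0.14, 1.27, 1.27]
1.17 [-0.2, -0.2, -0.25, 0.88, 0.88]
1.56 [-0.59, -0.59, -0.64, 0.49, 0.49]
1.95 [-0.98, -0.98, -1.03, 0.1, 0.1]
2.34 [-1.37, -1.37, -1.42, -0.29, -0.29]
2.73 [-1.76, -1.76, -1.81, -0.68, -0.68]
2.63 1.5707963267948966 [-0.58 -0.13 -0.3   1.41  0.    3.07]
2.63 -1.5707963267948966 [-0.58 -0.13 -0.3   1.41  0.   -0.07]
3.2 1.5707963267948966 [-0.67 -0.1  -0.27  1.41  0.    2.41]
3.2 -1.5707963267948966 [-0.67 -0.1  -0.27  1.41  0.   -0.73]
3.81 1.5707963267948966 [-0.72 -0.   -0.17  1.4   0.    1.75]
3.81 -1.5707963267948966 [-0.72 -0.   -0.17  1.4   0.   -1.39]
```

View pics/ov.png

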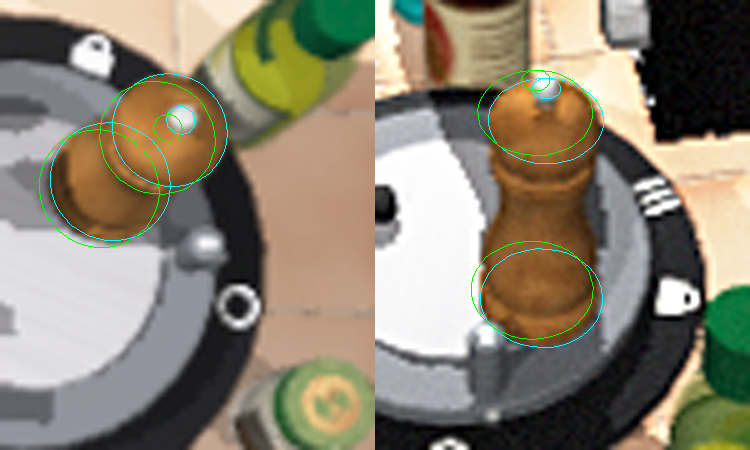

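The model outline at (517.5,-272.5) fits the mill in both views. The cooker centre is (483,-229) with yaw -0.375, and lug 2 can be turned on the side clear of the bottles. I'll pick the mill now.

```bash
python3 - <<'E'
from h import *
from plant import *
import cv2
np.set_printoptions(precision=2,suppress=True)
o=down(1.56)
line_to((228,472,410),250)
move_ptp((436,-150,410),o)
line_to((517,-272,410),200)
line_to((517,-272,300),150)
line_to((517,-272,230),60)
print(current_time_s(),current_ee_pos(),current_force())
move_gripper(0.0)
print(current_width(),current_gripper_force(),current_force())
line_to((517,-272,260),40)
print(current_width(),current_gripper_force(),current_force(),current_moment(),current_time_s())
f=grab_frame("side");g=grab_frame("top")
cv2.imwrite("pics/g.png",cv2.hconcat([cv2.resize(f["img"][170:370,180:380],(400,400)),cv2.resize(g["img"][120:320,280:480],(400,400))]))
E
```

```text
6.3333 [ 517.24 -272.19  230.7 ] [-0.77  0.39 -0.02]
0.5369420612193034 61.474182908423245 [-0.05 -0.5   2.84]
0.5284426611331641 61.39934758655727 [ 0.37 -0.74 -0.92] [-0.01  0.03 -0.02] 7.6917
```

View pics/g.png

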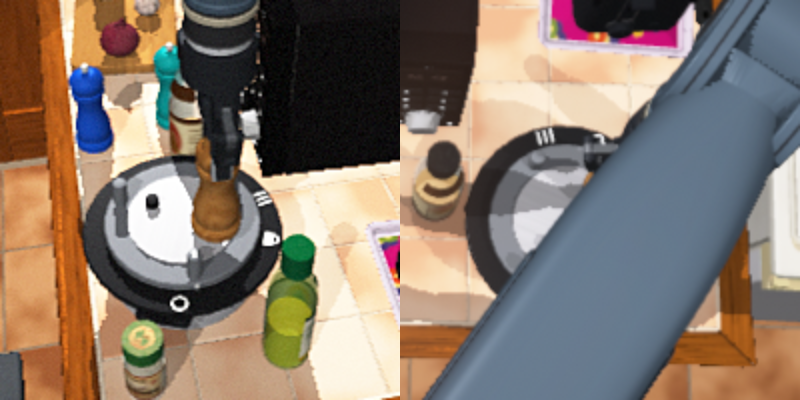

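The mill is lifted, but its foot is at about (288.5,291) against an expected 289, and it may lean slightly. I'll enlarge with the expected outline to check for slip.

```bash
python3 - <<'E'
from h import *
from plant import *
import cv2
hold(0.5)
print(current_width(),current_force(),current_ee_pos(),current_ee_rot())
f=grab_frame("side");ox,oy,K=245,215,7
im=cv2.resize(f["img"][oy:oy+85,ox:ox+90],None,fx=K,fy=K,interpolation=cv2.INTER_CUBIC)
for dz,c in((30,(255,255,0)),(20,(0,255,0))):
  for z,r in((114,29),(222,29),(223,22)):
    P=np.array([(proj("side",(517+r*np.cos(a),-272+r*np.sin(a),z+dz))-[ox,oy]+.5)*K for a in np.linspace(0,6.28,40)]).astype(np.int32)
    cv2.polylines(im,[P],True,c,1)
cv2.imwrite("pics/g2.png",im)
E
```

```text
0.5326999930051746 [-0.16118537  0.30260274 -1.67053707] [ 517.00853437 -272.01034309  259.9997716 ] [ 5.40223133e-03  9.99985408e-01 -1.12306450e-05  1.73959972e-05]
```

View pics/g2.png

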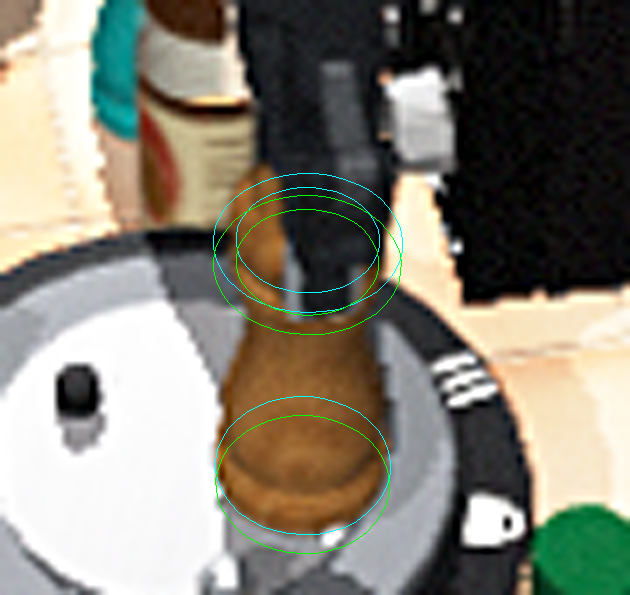

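The foot matches the 30 mm lift outline (cyan), so it is upright with no slip. I'll carry it over and set it down.

```bash
python3 - <<'E'
from h import *
from plant import *
import cv2
np.set_printoptions(precision=2,suppress=True)
line_to((517,-272,410),120)
line_to((436,-230,410),120)
line_to((436,301,410),160)
line_to((436,301,180),110)
line_to((436,301,145),40)
hold(0.3);f0=current_force()[2];z=145;print(f0)
while z>132:
    z-=1;line_to((436,301,z),15)
    if current_force()[2]-f0>1.2: break
hold(.2);print(z,current_ee_pos(),current_force(),current_time_s())
np.save("st.npy",[z])
f=grab_frame("side")
cv2.imwrite("pics/p.png",cv2.resize(f["img"][110:220,190:300],None,fx=5,fy=5,interpolation=cv2.INTER_CUBIC))
E
```

```text
-1.350768477173995
137 [436.4  301.06 137.67] [-0.5  -1.54  3.24] 19.8833
```

```bash
python3 - <<'E'
from h import *
from plant import *
import cv2
np.set_printoptions(precision=2,suppress=True)
move_gripper(0.65);hold(.2);move_gripper(1.0);hold(.2)
print(current_force())
line_to((436,301,200),60)
line_to((436,301,300),150)
# lug 2 approach
c=np.array([483,-229]);a=-1.56+4*np.pi/3
p=c+81*np.array([np.cos(a),np.sin(a)]);print(p,a)
move_ptp((*p,300),down(a-np.pi/2))
print(current_ee_pos(),current_qpos(),current_time_s())
f=grab_frame("side");g=grab_frame("top")
cv2.imwrite("pics/p2.png",cv2.hconcat([cv2.resize(f["img"][130:230,195:295],(400,400),interpolation=2),cv2.resize(g["img"][180:280,90:190],(400,400),interpolation=2)]))
E
```

```text
[-0.11 -0.12 -0.41]
[ 412.42 -189.26] 2.6287902047863905
[ 412.73 -188.62  299.92] [-0.58 -0.11  0.06  1.74  0.   -0.07] 24.8
```

View pics/p2.png

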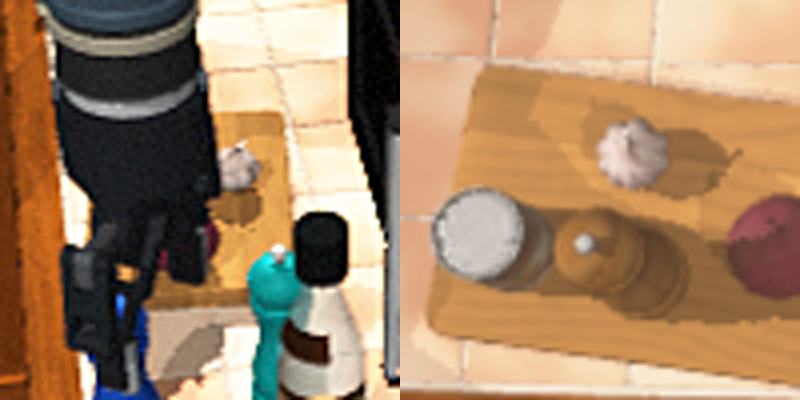

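The mill is upright on the board at right-panel (600,250), clear of the tin, garlic and onion. Next I'll grip lug 2 and turn it counter-clockwise.

```bash
python3 - <<'E'
from h import *
from plant import *
import cv2
np.set_printoptions(precision=2,suppress=True)
c=np.array([483,-229])
def P(a,z): return (*(c+81*np.array([np.cos(a),np.sin(a)])),z)
a0=-1.56+4*np.pi/3;a1=-.375+4*np.pi/3
line_to(P(a0,180),150);line_to(P(a0,132),60)
print(current_force());move_gripper(0.0)
print(current_width(),current_gripper_force(),current_force())
m=0
for a in np.linspace(a0,a1,13)[1:]:
    line_to(P(a,132),35,down(a-np.pi/2)); F=current_force();m=max(m,np.linalg.norm(F))
    if m>45: print("STOP",a);break
hold(.2);print(m,current_force(),current_ee_pos(),current_width(),current_time_s())
move_gripper(0.6);hold(.2);print(current_force())
line_to(P(a1,190),80);line_to(P(a1,330),200)
move_ptp((300,150,350),down(1.56));print(current_time_s())
f=grab_frame("side");g=grab_frame("top");np.save("side1.npy",f,allow_pickle=True);np.save("top1.npy",g,allow_pickle=True)
cv2.imwrite("pics/e.png",cv2.hconcat([cv2.resize(f["img"][220:340,210:330],(400,400),interpolation=2),cv2.resize(g["img"][175:285,305:415],(400,400),interpolation=2)]))
E
```

```text
[0.28 0.19 0.78]
0.18739169335136946 58.440333008766174 [-0.89  0.51  2.18]
8.136229877387564 [-4.26 -5.5   3.98] [ 418.86 -281.62  132.35] 0.19190230026842062 32.1417
[ 0.23  0.2  -0.45]
36.1333
```

View pics/e.png

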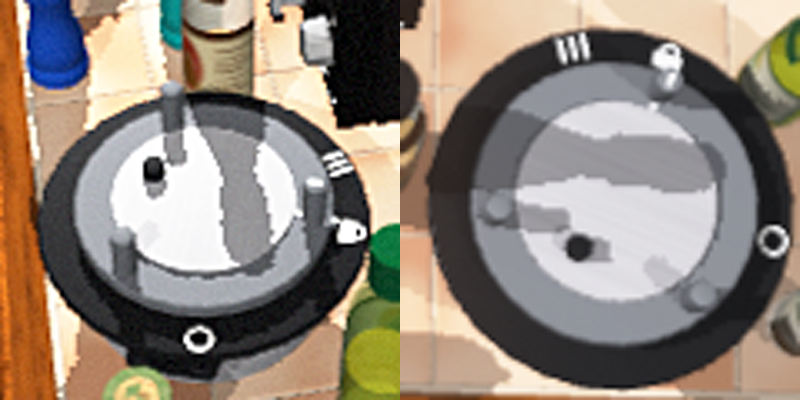

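The collar pointer now sits at the padlock: lug 0 is at right-panel (668,75), beside the padlock at (668,57). I'll check the angle in numbers.

```bash
python3 - <<'E'
from h import *
np.set_printoptions(precision=1,suppress=True)
s0=lambda u,v:cr((u,v),400/120,210,220)
t0=lambda u,v:cr((u-400,v),400/110,305,175)
c=np.array([483,-229])
for k,t,s in((0,(669,69),(315,184)),(1,(496,203),(173,90)),(2,(703,292),(123,235))):
    for x in(tri(t0(*t),s0(*s))[0],onz("top",t0(*t),147),onz("side",s0(*s),147)):
        d=x[:2]-c;print(k,x,np.hypot(*d),round((np.arctan2(d[1],d[0])+.375-k*2.0944+np.pi)%(2*np.pi)-np.pi,3))
# padlock mark
x=tri(t0(667,57),s0(350,233))[0];d=x[:2]-c;print(x,np.arctan2(d[1],d[0]))
E
```

```text
0 [ 562.1 -260.2  142.7] 85.05095448583154 -0.0
0 [ 564.6 -259.4  147. ] 87.11852155653612 0.018
0 [ 557.7 -264.2  147. ] 82.54509266441033 -0.065
1 [ 474.7 -147.9  138.2] 81.5502546863202 -0.047
1 [ 473.7 -146.9  147. ] 82.60382838539424 -0.036
1 [ 473.3 -156.1  147. ] 73.4914717161069 -0.017
2 [ 419.9 -279.6  142.4] 80.89054495445681 0.004
2 [ 419.6 -278.6  147. ] 80.47760809598266 -0.008
2 [ 419.5 -283.2  147. ] 83.45617886023601 0.034
[ 585.5 -269.6   91.6] -0.37696109930229565
```

```bash
python3 -c "
from plant import *
print(hand_in())"
```

```text
the job is handed in; nothing more can be done
None
```

The mill is standing upright on the chopping board, and the collar is turned to the padlock mark, measured within about 0.02 rad on average. I saw nothing knocked or shifted, and the job is handed in at about 36 s.

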